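Bring up the bench supply: isolator first, then the interlocked selector

TASK

Bring up the grey bench power supply for the hand drill: turn the red isolator knob on its sloping face clockwise to its stop, which frees the interlocked black selector knob, then turn the selector clockwise until its white pointer stands right at the green marker, without swinging well past the marker or moving it. Leave both knobs set there, and leave the paint pot, thread spool and glue bottle standing where they are.

Things in the scene. Friction and masses are not known exactly. Their poses are not given: they have to be found in the camera images.
- supply: Grey wedge-shaped bench power supply, 180 mm deep (x), 256 mm wide (y), 93 mm high, fixed on the green cutting mat (mat top 3 mm above the table). Origin: centre of its underside; x points to its back, y to its left, z up. Its sloping control face rises from 35 mm high at the front edge to 93 mm; red isolator knob on the left, black selector knob on the right.
- panel: The sloping face: origin on the face, midway between the two knobs' axes, which are 100 mm apart and square to it. x points up the slope, y left, z out of the face, leaning 0.40 rad (23 degrees) from vertical toward the unit's front. Under each knob turns a flat lock disc (isolator steel, selector brass), radius 57 mm, its top 8 mm above the face, with a bite out of its rim.
- isolator_grip (a point): Where to grip the red isolator knob: on its axis, 34 mm above the sloping face. The knob is a bar 12 mm thick that stands out of the face: its top is 12 mm above this point, the round skirt at its foot (radius 21 mm) 20 mm below it; it reaches 24 mm to its white pointer end, 20 mm the other way. x: along the bar to the pointer end, y: across it, z: out of the face.
- isolator (a joint): Isolator angle, rad: 0 = off (pointer to the left), grows as it turns clockwise seen from outside the face, 1.40 = on, at its stop, pointer straight up the slope to the red dot. It starts between 0 and 0.3, and stays where it is left; friction 0.06 N m.
- selector_grip (a point): Where to grip the black selector knob: same shape, sizes and axes as the isolator's (x to its white pointer end, z out of the face).
- selector (a joint): Selector angle, rad: starts near 0, grows as it turns clockwise seen from outside the face, stop at 1.80. Its disc hooks round the isolator's and cannot turn (0.05 rad of play) until the isolator is at its stop; once turned, it locks the isolator. The pointer is at the green marker when this equals joint set_mark. It stays where it is left; friction 0.06 N m.
- selector_pointer (a point): Outer end of the white line on the selector's disc, 54 mm from the axis, at the disc's top; axes as the selector's.
- set_mark (a joint): Where the green marker stands, rad, on the scale of joint selector (0.7 to 1.4). It is stiff and is not to be moved.
- mark_tip (a point): Inner end of the small bright green marker tab (10 x 9 x 6 mm) that stands beyond the rim of the selector's disc, 58.5 mm from the selector's axis; x points outward from the axis through the marker, z out of the face.
- green_pot_mid (a point): Green acrylic paint pot with white lid, 32 mm across, 38 mm high, loose bystander; point on its axis 15 mm above its foot.
- thread_spool_mid (a point): Wooden spool of dark thread, 25 mm across, 29 mm high, loose bystander; point on its axis 15 mm above its foot.
- red_glue_mid (a point): Small black glue bottle with red label and black cap, 23 x 32 mm, 83 mm high, loose bystander; point on its axis 40 mm above its foot.

How it is judged:
On the way, in this order (a step that is already met when the one before it is completed fails the run):
1. the isolator is turned on, to its stop, the selector still near its start (value of joint isolator above 1.3 rad and value of joint selector below 0.4 rad), for 0.2 s.
2. the selector's pointer stands at the green marker, the isolator still on (value of joint isolator above 1.3 rad and angle between the x axis of selector_pointer and the x axis of mark_tip, either way round below 0.1 rad and value of joint selector above 0.4 rad), for 0.2 s.
At the end, for the whole second after the job is handed in: The isolator is on (within 0.10 rad of its stop), the selector's pointer is within 0.10 rad of the green marker, both knobs are at rest; the pot, spool and glue bottle stand within 25 mm of where they were (all of step 2 and velocity of joint isolator between -0.05 and 0.05 rad/s and velocity of joint selector between -0.05 and 0.05 rad/s); the robot touches nothing.
It fails at once if the selector is swung more than 0.25 rad past the green marker (y of selector_pointer in the frame of mark_tip below -0.0134 m).
It fails at once if the green paint pot is shoved more than 25 mm or knocked over (distance of green_pot_mid from where it was at the start of the episode above 0.025 m or angle between green_pot_mid's own z axis and vertical above 0.5 rad).
It fails at once if the thread spool is shoved more than 25 mm or knocked over (distance of thread_spool_mid from where it was at the start of the episode above 0.025 m or angle between thread_spool_mid's own z axis and vertical above 0.5 rad).
It fails at once if the red glue bottle is shoved more than 25 mm or knocked over (distance of red_glue_mid from where it was at the start of the episode above 0.025 m or angle between red_glue_mid's own z axis and vertical above 0.5 rad).
It fails at once if the green marker is moved more than 5 mm (distance of mark_tip from where it was at the start of the episode above 0.005 m).
It also fails if it takes over 51 s, if anything falls off the work surface, if the arm or the gripper's body presses on something with over 40 N, if the wrist force passes 120 N, or if a joint passes its speed limit or range.

ROBOT

A 7-joint arm with a two-finger parallel gripper is mounted at the origin on a cart in front of the work surface, level with it; the furniture and walls round the work are solid. World frame = base frame: x ahead of the robot, y to its left, z up, the work surface at z = 0. Lengths are in m, angles in rad, forces in N, time in s.
With the tool pointing down it reaches from about 0.425 to 1.025 m from the base axis. Payload 9.4 kg.
Tool frame: the origin (TCP) lies midway between the tips of the shut fingers; the grasp point (between the pads) lies 19 mm behind it; z points along the fingers, y is the line along which they close (so a half turn about z gives the same grasp; the last joint's range is limited). The gripper opens to 93 mm and grips with 3 to 60 N. Pads are 15 mm wide; open, the fingers measure 128 mm over their backs; the gripper's body (75 mm by 188 mm) begins 65 mm behind the grasp point.
Start: joints at [1.061, 0.599, -0.003, 1.599, 0.002, 0.943, -0.08], TCP at [0.304, -0.658, 0.219] pointing down, gripper open.
Joint ranges: [-2.57, 2.57], [-0.35, 1.97], [-1.29, 1.29], [0.11, 2.56], [-1.05, 4.19], [0.11, 1.86], [-2.63, 2.63]. Speed limits (rad/s): [2.22, 2.22, 3.01, 3.01, 3.14, 3.14, 3.14].

INTERFACE

Orientations are given as a rotation vector (axis times angle).
In Python, from cell import env gives the robot as it stands.
- The arm moves only by the shell command python3 -m inch 'ROWS' [FORCE]. ROWS is a JSON object of lists of equal length, an entry for each row: "angular": the turn, a rotation vector about the tool's x, y, z in degrees, a list of three; "linear": the shift along the tool's x, y, z in mm, a list of three; "claw": the closure in counts, from 0 (fully open) to 255 (shut). A call has 1 to 10 rows; each row shifts and turns the commanded pose from where the row before left it, along the tool's axes as they then stand; what a row does not reach is not made up. A row lasts 1/12 s, in which the tool goes at most 41.7 mm and 7.16 degrees, less where a joint would pass 70% of its speed; a pose out of reach is approached as far as the arm can. A call is refused whole if a number of a shift passes 41.7 or a number of a turn 7.16, either way. A call with a gripper value outside its range is refused whole. The fingers move at their own pace and stop on an object; FORCE is the grip in N (left out, the last holds). Time passes only in rows, so rows that do not move let the fingers close. It gives the time, the measured TCP pose, the force, the opening and the grip force at its end, in the units of the state.
- env.state(): the state, without advancing time (a new reading comes with each control period).
- env.read_camera(name): name is "scene" or "side" or "wrist"; returns the picture (400x640x3 uint8, red, green, blue); there is no depth.
- env.calibration(name): a dict with "camera_matrix" (3x3 intrinsics, pixels), "rvec" (rotation vector, rad) and "tvec" (3), from world to camera coordinates, as OpenCV has them; the wrist camera has in their place "tool_from_camera" (4x4, takes a point from camera to tool coordinates, whose origin is the TCP and whose axes are the flange's). Camera axes: x right, y down, z forward; pixel columns grow to the right and rows downward; lengths in m; the calibration is good to about 2 mm. A picture is of the moment at which its call begins: read the wrist's pose just before it. calibration takes no time and is no camera call.
- env.close_job(): hands the job in; it is judged then, once.
Trained networks look in the newest picture that a camera, given by its name, has taken for a name from the list of things; names that differ only in an ending like _2 or _b are one class to them, and where a whole thing is asked for, a point or a joint stands for the part that bears it (a point fixed in the world has none). Each returns a list of dicts, best first, with "conf" (0 to 1); they miss things now and then, are a little off and sometimes report something else, mostly with a low value. They report only what shows in the picture. A call takes as long as a camera call.
- env.look_for(camera, query): "centre" ([x, y, z] in m, in the coordinates of the camera as it stood for that picture, good to about 4 mm: the middle of the surface that is visible of it).
The state is a dict: "time_s": time; "q": joint angles; "dq": joint speeds; "tau": joint torques, N m; "tool_pos": TCP position; "eef_rot": TCP orientation; "ft_force": force on the tool from outside, world axes, zero at the start; "torque": the same for the moment, N m; "opening": finger opening in m; "gripper_force": force on a finger pad.
Only numpy, scipy, OpenCV 4.12 (cv2) and the standard library are available. Lean on these libraries where they do the work, as an engineer would, in place of code of your own. Each camera call takes 0.05 s, during which the arm holds its last target. There are 200 camera calls.

## Working session

There is one attempt and no reset: what is moved stays moved. The work goes in short steps, Python scripts to look and compute and a shell command to move; the robot and the scene stay as the last step left them, time stands still between calls to the robot, and variables do not carry over. Pictures are saved under pics/ and viewed, at most 10 in all, crops included, and the job is handed in when it is done.

```bash
mkdir -p pics; ls
cat > h.py <<'E'
import numpy as np, cv2
from scipy.spatial.transform import Rotation as R
from cell import env
def cam(name):
    s=env.state(); c=env.calibration(name); im=env.read_camera(name)
    K=np.array(c["camera_matrix"])
    if "rvec" in c:
        M=np.eye(4); M[:3,:3]=R.from_rotvec(np.ravel(c["rvec"])).as_matrix(); M[:3,3]=np.ravel(c["tvec"]); T=np.linalg.inv(M)
    else:
        W=np.eye(4); W[:3,:3]=R.from_rotvec(s["eef_rot"]).as_matrix(); W[:3,3]=s["tool_pos"]; T=W@np.array(c["tool_from_camera"])
    return im,K,T   # T world_from_camera
def save(im,fn): cv2.imwrite(fn,cv2.cvtColor(im,cv2.COLOR_RGB2BGR))
def look(name,T,q,n=2):
    return [(round(d["conf"],2),np.round(T[:3,:3]@np.array(d["centre"])+T[:3,3],4)) for d in env.look_for(name,q)[:n]]
def proj(K,T,p):
    p=np.atleast_2d(p); c=(p-T[:3,3])@T[:3,:3]; u=c@K.T; return u[:,:2]/u[:,2:]
def plane(K,T,uv,p0,n):
    d=T[:3,:3]@np.linalg.inv(K)@np.array([uv[0],uv[1],1.]); o=T[:3,3]; return o+d*((p0-o)@n)/(d@n)
E
python3 - <<'E'
from h import *
s=env.state(); print(s["time_s"],s["tool_pos"],s["eef_rot"])
ims=[]
for n in("scene","side"):
    im,K,T=cam(n); save(im,f"pics/{n}0.png"); print(n,T[:3,3].round(3))
    for q in("supply","isolator_grip","selector_grip","selector_pointer","mark_tip","green_pot_mid","thread_spool_mid","red_glue_mid"): print(q,look(n,T,q))
E
```

```text
pics
0.0 [ 0.30384373 -0.65773079  0.2177661 ] [-3.06689731e+00 -6.74284799e-01  7.47789920e-04]
scene [ 0.121 -0.342  0.733]
supply [(0.65, array([0.5723, 0.0777, 0.0715]))]
isolator_grip [(0.74, array([0.546 , 0.1532, 0.0718]))]
selector_grip [(0.37, array([0.549 , 0.1537, 0.0736]))]
selector_pointer [(0.92, array([0.5511, 0.0493, 0.07  ]))]
mark_tip []
green_pot_mid [(0.61, array([ 0.4011, -0.04  ,  0.0361]))]
thread_spool_mid [(0.67, array([0.414 , 0.1937, 0.0286]))]
red_glue_mid [(0.51, array([0.7575, 0.0659, 0.0461]))]
side [ 0.486 -0.878  0.642]
supply [(0.61, array([0.6014, 0.033 , 0.0762])), (0.19, array([0.5613, 0.0422, 0.0788]))]
isolator_grip [(0.57, array([0.5539, 0.1455, 0.0826]))]
selector_grip [(0.94, array([0.5642, 0.0491, 0.0775]))]
selector_pointer [(0.91, array([0.561 , 0.0452, 0.0789]))]
mark_tip []
green_pot_mid [(0.67, array([ 0.412 , -0.0473,  0.0275]))]
thread_spool_mid []
red_glue_mid [(0.82, array([0.7622, 0.0633, 0.0385]))]
```

View pics/scene0.png

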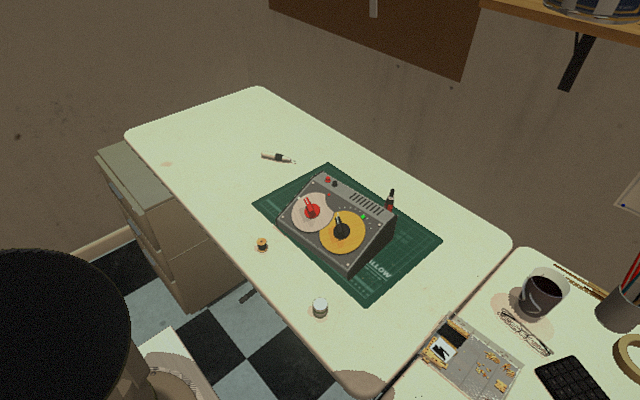

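View pics/side0.png

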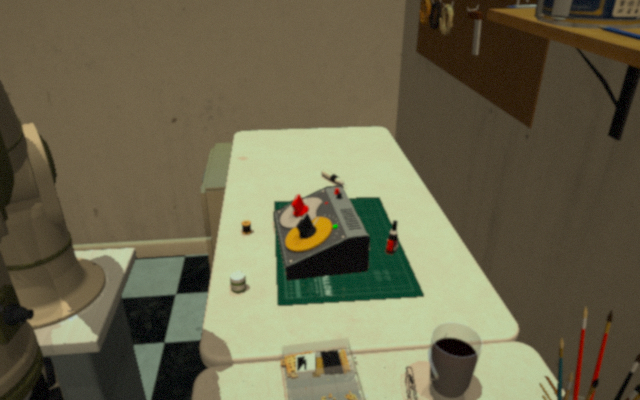

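The scene view shows the supply with the red knob at (312,208), black knob at (342,230) and green marker at (363,215). The pot is at (320,308), the spool at (262,244) and the glue at (390,198). The side view agrees. I'll move above the panel for a wrist view.

```bash
cat >> h.py <<'E'
def frame(yaw,ang):
    """tool R: z into face; tool y = panel x (up slope) turned by ang about tool z (ang + = clockwise seen from outside)"""
    P=(R.from_euler('z',yaw)*R.from_euler('y',-0.40)).as_matrix()
    t=np.stack([P[:,1]*1.0,P[:,0],-P[:,2]],1)   # x=left,y=up slope,z=in ; det?
    return R.from_matrix(t)*R.from_euler('z',ang)
def plan(p1,R1,n):
    s=env.state(); p=np.array(s["tool_pos"]); r=R.from_rotvec(s["eef_rot"])
    d=(np.array(p1)-p)/n*1000; dr=(r.inv()*R1).as_rotvec(degrees=True)/n
    A,L=[],[]
    for i in range(n):
        ri=r*R.from_rotvec(dr*i,degrees=True)
        L.append(np.round(ri.inv().apply(d),1).tolist()); A.append(np.round(dr,2).tolist())
    print("ang",A[0],"lin",L)
E
python3 - <<'E'
from h import *
print(np.round(env.calibration("wrist")["tool_from_camera"],3).tolist(), np.round(env.calibration("wrist")["camera_matrix"],0).tolist())
Rt=frame(0.1,0); print(np.linalg.det(Rt.as_matrix()),Rt.as_matrix().round(2).tolist())
print(R.from_rotvec(env.state()["eef_rot"]).as_matrix().round(2).tolist())
n=Rt.as_matrix()[:,2]*-1
p=np.array([.55,.10,.07])+n*0.20; print(p)
plan(p,Rt,22)
E
```

```text
[[0.0, -0.957, -0.291, 0.081], [1.0, -0.0, 0.0, 0.0], [-0.0, -0.291, 0.957, -0.166], [0.0, 0.0, 0.0, 1.0]] [[308.0, 0.0, 319.0], [0.0, 308.0, 200.0], [0.0, 0.0, 1.0]]
1.0000000000000004 [[-0.1, 0.92, 0.39], [1.0, 0.09, 0.04], [0.0, 0.39, -0.92]]
[[0.91, 0.42, -0.0], [0.42, -0.91, -0.0], [-0.0, 0.0, -1.0]]
[0.47250543 0.09222461 0.2542122 ]
ang [-0.9, 0.64, -3.18] lin [[21.3, -27.8, -1.6], [22.8, -26.5, -1.8], [24.2, -25.2, -1.9], [25.6, -23.8, -2.0], [26.9, -22.3, -2.1], [28.1, -20.7, -2.1], [29.3, -19.1, -2.1], [30.3, -17.4, -2.1], [31.2, -15.7, -2.0], [32.1, -13.9, -1.9], [32.8, -12.0, -1.7], [33.4, -10.2, -1.5], [34.0, -8.3, -1.3], [34.4, -6.4, -1.0], [34.7, -4.4, -0.7], [34.9, -2.5, -0.4], [35.0, -0.5, -0.0], [35.0, 1.4, 0.4], [34.8, 3.3, 0.8], [34.6, 5.2, 1.3], [34.2, 7.1, 1.8], [33.7, 9.0, 2.3]]
```

```bash
python3 -m inch '{"angular":[[-0.9,0.64,-3.2],[-0.9,0.64,-3.2],[-0.9,0.64,-3.2],[-0.9,0.64,-3.2],[-0.9,0.64,-3.2],[-0.9,0.64,-3.2],[-0.9,0.64,-3.2],[-0.9,0.64,-3.2],[-0.9,0.64,-3.2],[-0.9,0.64,-3.2]],"linear":[[21,-28,-5],[23,-27,-5],[24,-25,-5],[26,-24,-5],[27,-22,-5],[28,-21,-2],[29,-19,-2],[30,-17,-2],[31,-16,-2],[32,-14,-2]],"claw":[0,0,0,0,0,0,0,0,0,0]}' 10
python3 - <<'E'
from h import *
Rt=frame(0.1,0); n=Rt.as_matrix()[:,2]*-1
plan(np.array([.55,.10,.07])+n*0.20,Rt,12)
E
```

```text
time_s: 1.73
tool_pos: [0.3786, -0.315, 0.2502]
eef_rot: [2.64, 1.435, 0.214]
ft_force: [1.4, 0.4, 0.5]
opening: 0.0929
gripper_force: 0.0
ang [-0.9, 0.64, -3.15] lin [[32.8, -11.8, -0.4], [33.4, -10.0, -0.2], [33.9, -8.2, 0.0], [34.3, -6.3, 0.3], [34.5, -4.4, 0.6], [34.7, -2.5, 0.9], [34.8, -0.6, 1.3], [34.8, 1.3, 1.7], [34.6, 3.1, 2.1], [34.4, 5.0, 2.5], [34.0, 6.8, 3.0], [33.6, 8.6, 3.5]]
```

```bash
python3 -m inch '{"angular":[[-0.9,0.64,-3.15],[-0.9,0.64,-3.15],[-0.9,0.64,-3.15],[-0.9,0.64,-3.15],[-0.9,0.64,-3.15],[-0.9,0.64,-3.15],[-0.9,0.64,-3.15],[-0.9,0.64,-3.15],[-0.9,0.64,-3.15],[-0.9,0.64,-3.15]],"linear":[[33,-12,0],[33,-10,0],[34,-8,0],[34,-6,0],[35,-4,0],[35,-2,0],[35,0,0],[35,1,0],[35,3,0],[34,5,0]],"claw":[100,100,100,100,100,100,100,100,100,100]}' 10
python3 -m inch '{"angular":[[-0.9,0.64,-3.15],[-0.9,0.64,-3.15],[0,0,0],[0,0,0]],"linear":[[34,7,0],[34,9,0],[0,0,0],[0,0,0]],"claw":[100,100,100,100]}' 10
python3 - <<'E'
from h import *
im,K,T=cam("wrist"); save(im,"pics/w1.png")
for q in("isolator_grip","selector_grip","selector_pointer","mark_tip","supply"): print(q,look("wrist",T,q))
E
```

```text
time_s: 2.57
tool_pos: [0.4565, 0.0249, 0.2626]
eef_rot: [2.043, 2.014, 0.396]
ft_force: [0.1, 0.0, -0.2]
opening: 0.0567
gripper_force: 0.0
time_s: 2.9
tool_pos: [0.4703, 0.0933, 0.2694]
eef_rot: [1.907, 2.111, 0.428]
ft_force: [-1.0, -0.2, 0.3]
opening: 0.0564
gripper_force: 0.0
isolator_grip [(0.62, array([0.5435, 0.1635, 0.0744]))]
selector_grip [(0.96, array([0.5598, 0.0652, 0.0761]))]
selector_pointer [(0.82, array([0.5539, 0.0659, 0.0759]))]
mark_tip [(0.63, array([0.6228, 0.0491, 0.0972])), (0.62, array([0.5577, 0.0636, 0.0763]))]
supply [(0.74, array([0.5706, 0.1282, 0.0759]))]
```

View pics/w1.png

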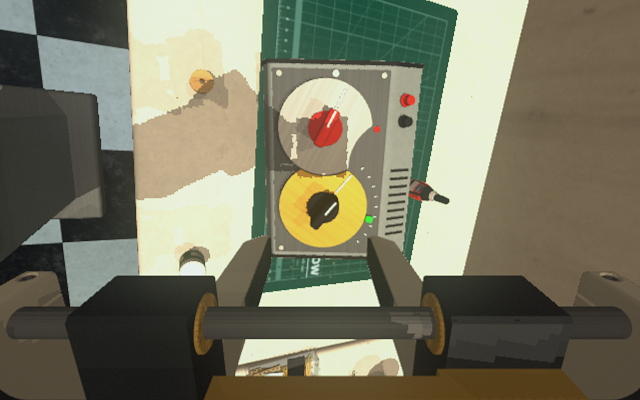

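The wrist view shows the red knob at (325,128), pointing up and right. The black knob is at (323,208) with its white line to about (352,175). The green marker is at (369,219) and the front edge runs from (265,62) to (273,252). I'll zoom in for accuracy.

Run:
```python
from h import *
im=cv2.imread("pics/w1.png")
c=cv2.resize(im[50:265,250:440],None,fx=2.75,fy=2.75,interpolation=cv2.INTER_CUBIC); cv2.imwrite("pics/w1c.png",c)
```

```text
(no output)
```

View pics/w1c.png

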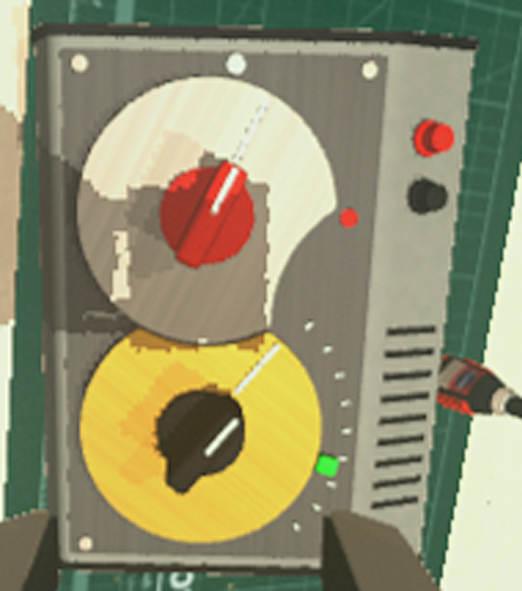

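```bash
cat > fit.py <<'E'
from h import *
from scipy.optimize import least_squares
im,K,T=cam("wrist")
hsv=cv2.cvtColor(im,cv2.COLOR_RGB2HSV)
m=((hsv[...,0]>15)&(hsv[...,0]<32)&(hsv[...,1]>150)&(hsv[...,2]>90)).astype(np.uint8); m[:,:250]=0;m[:,400:]=0;m[:140]=0;m[270:]=0
cs,_=cv2.findContours(m,cv2.RETR_EXTERNAL,cv2.CHAIN_APPROX_NONE); c=max(cs,key=cv2.contourArea)[:,0].astype(float)
ys=c[(c[:,1]>190)]; 
g=((hsv[...,0]>45)&(hsv[...,0]<75)&(hsv[...,1]>150)&(hsv[...,2]>150)).astype(np.uint8); g[:,:330]=0;g[:,400:]=0
gv,gu=np.nonzero(g); gc=np.array([gu.mean(),gv.mean()]); print("yellow",len(ys),"green",gc,len(gu))
off=lambda a: np.array(a)/2.75+np.array([250,50])-.3
iso=off([(78,205),(207,75),(336,195),(112,130),(85,260)])
fe=off([(52,300)])
def PF(x):
    return (R.from_euler('z',x[3])*R.from_euler('y',-0.40)).as_matrix(), np.array(x[:3])
def un(x,uv,h):
    P,o=PF(x); return np.array([(plane(K,T,u,o+P[:,2]*h,P[:,2])-o)@P for u in np.atleast_2d(uv)])
def res(x):
    a=un(x,ys,.008); b=un(x,iso,.008); P,o=PF(x)
    ra=np.hypot(a[:,0],a[:,1]+.05)-.057; rb=np.hypot(b[:,0],b[:,1]-.05)-.057
    rd=un(x,off([(349,217)]),0.0)[0]; f=un(x,fe,0)[0]
    zf=o[2]+(P@f)[2]-0.038
    return np.r_[ra/np.sqrt(len(ra))*2.,rb/2,(rd[1]-.05)/2,zf/2]*1000
s=least_squares(res,[.55,.1,.068,.1],x_scale=[.01,.01,.01,.1],loss='soft_l1'); x=s.x
P,o=PF(x); print("x",x.round(4),"cost",s.cost,"tail",s.fun[-7:].round(2),"yel max",abs(s.fun[:len(ys)]).max()*np.sqrt(len(ys))/2)
print("front edge s",un(x,fe,0)[0].round(4), "supply origin", )
np.savetxt("pose.txt",x)
mk=un(x,gc,.008)[0]; e=un(x,off([(278,347),(237,390)]),.008); il=un(x,off([(265,103),(243,150)]),.008)
ang=lambda v: np.arctan2(v[0],v[1])   # clockwise from left
S=np.array([0,-.05,0]); I=-S
print("marker r,ang",np.hypot(*(mk-S)[:2]),ang(mk-S),"sel line",[(np.hypot(*(q-S)[:2]).round(4),ang(q-S).round(3)) for q in e],"iso",[(np.hypot(*(q-I)[:2]).round(4),ang(q-I).round(3)) for q in il])
E
python3 fit.py
```

```text
yellow 143 green [369.48888889 215.42222222] 45
x [0.5639 0.1065 0.0599 0.0758] cost 5.415434428081421 tail [ 0.28 -0.56  0.21 -1.78  1.29 -1.31 -2.99] yel max 1.503007340744718
front edge s [-0.0716  0.007   0.    ] supply origin
marker r,ang 0.06367375471012662 1.8090831778637857 sel line [(np.float64(0.0514), np.float64(0.735)), (np.float64(0.0234), np.float64(0.755))] iso [(np.float64(0.051), np.float64(0.487)), (np.float64(0.0297), np.float64(0.532))]
```

```bash
sed -i 's#zf/2\]#zf*3]#' fit.py
cat >> fit.py <<'E'
print("grip iso/sel",(o+P@[0,.05,.034]).round(4),(o+P@[0,-.05,.034]).round(4))
print("model marker world (h 8,12)",(o+P@un(x,gc,.008)[0]).round(4),(o+P@un(x,gc,.012)[0]).round(4))
rays=[]
for n in("scene","side","wrist"):
    i2,K2,T2=cam(n); h=cv2.cvtColor(i2,cv2.COLOR_RGB2HSV)
    w=proj(K2,T2,o+P@un(x,gc,.008)[0])[0]
    mm=(h[...,0]>45)&(h[...,0]<75)&(h[...,1]>150)&(h[...,2]>120); v,u=np.nonzero(mm); k=np.hypot(u-w[0],v-w[1])<25
    c2=np.array([u[k].mean(),v[k].mean()]); print(n,k.sum(),c2.round(1),"model",w.round(1))
    d=T2[:3,:3]@np.linalg.inv(K2)@np.r_[c2,1]; rays.append((T2[:3,3],d/np.linalg.norm(d)))
A=sum(np.eye(3)-np.outer(d,d) for _,d in rays); b=sum((np.eye(3)-np.outer(d,d))@p for p,d in rays); t=np.linalg.solve(A,b)
print("triang",t.round(4),[np.linalg.norm(np.cross(t-p,d)).round(4) for p,d in rays])
E
python3 fit.py
```

```text
yellow 144 green [369.53333333 215.73333333] 45
x [0.5613 0.1089 0.0653 0.0761] cost 7.2449008796804915 tail [-0.21 -2.05 -0.3  -2.87  1.23 -2.36 -0.33] yel max 1.6303039210199266
front edge s [-0.0705  0.0055  0.    ] supply origin
marker r,ang 0.06313882464503048 1.8243798357434406 sel line [(np.float64(0.0502), np.float64(0.745)), (np.float64(0.0227), np.float64(0.776))] iso [(np.float64(0.0484), np.float64(0.509)), (np.float64(0.0275), np.float64(0.575))]
grip iso/sel [0.5443 0.1577 0.0966] [0.5518 0.058  0.0966]
model marker world (h 8,12) [0.6193 0.0473 0.0965] [0.617  0.0485 0.0999]
scene 12 [362.5 216.5] model [361.1 215.9]
side 17 [334.9 225.6] model [332.7 224.7]
wrist 50 [369.1 216.4] model [369.3 216.3]
triang [0.6229 0.046  0.0935] [np.float64(0.0004), np.float64(0.0017), np.float64(0.0015)]
```

```bash
cat >> h.py <<'E'
O=np.array([.5635,.108,.063]); YAW=.076
PM=(R.from_euler('z',YAW)*R.from_euler('y',-0.40)).as_matrix()
def tgt(side,h,ang,n):  # side +.05 iso, -.05 selector
    plan(O+PM@[0,side,h],frame(YAW,ang),n)
def where():
    s=env.state(); p=(np.array(s["tool_pos"])-O)@PM; d=(frame(YAW,0).inv()*R.from_rotvec(s["eef_rot"])).as_rotvec()
    print("t",s["time_s"],"panel pos",p.round(4),"rotvec",d.round(3),"open",s["opening"],"F",np.round(s["ft_force"],1),"q7",round(s["q"][6],2))
E
python3 - <<'E'
from h import *
where(); tgt(.05,.08,.48,7)
E
```

```text
t 3.45 panel pos [-0.0066 -0.0101  0.2265] rotvec [ 0.002  0.009 -0.019] open 0.056667202336492695 F [-0.8 -0.8 -0.6] q7 -0.8
ang [-0.04, -0.07, 4.08] lin [[8.4, 1.1, 21.0], [8.5, 0.5, 21.0], [8.5, -0.1, 21.0], [8.5, -0.7, 21.0], [8.5, -1.3, 21.0], [8.4, -1.9, 21.0], [8.2, -2.5, 20.9]]
```

```bash
python3 -m inch '{"angular":[[0,0,4.1],[0,0,4.1],[0,0,4.1],[0,0,4.1],[0,0,4.1],[0,0,4.1],[0,0,4.1],[0,0,0],[0,0,0],[0,0,0]],"linear":[[8.4,1,21],[8.5,0.5,21],[8.5,0,21],[8.5,-0.7,21],[8.5,-1.3,21],[8.4,-2,21],[8.2,-2.5,21],[0,0,0],[0,0,0],[0,0,0]],"claw":[100,100,100,100,100,100,100,100,100,100]}' 10
python3 - <<'E'
from h import *
where(); im,K,T=cam("wrist"); save(cv2.resize(im[100:360,200:440],None,fx=2.2,fy=2.2),"pics/w2.png")
print("expected knob-top px in crop",((proj(K,T,O+PM@[0,.05,.046])-[200,100])*2.2).round(0)); print(look("wrist",T,"isolator_grip"))
tgt(.05,.019,.48,4)
E
```

```text
time_s: 4.28
tool_pos: [0.5144, 0.1367, 0.1734]
eef_rot: [2.294, 1.75, 0.501]
ft_force: [-0.4, 0.7, -0.0]
opening: 0.0567
gripper_force: 0.0
t 4.2833 panel pos [-1.000e-04  3.240e-02  1.199e-01] rotvec [-0.003  0.007  0.345] open 0.05674975797094108 F [-0.4  0.7 -0. ] q7 -2.07
expected knob-top px in crop [[245. 198.]]
[(0.73, array([0.5491, 0.1656, 0.0737]))]
ang [0.03, -0.12, 1.91] lin [[4.0, -1.6, 25.3], [4.0, -1.8, 25.3], [4.0, -1.9, 25.3], [4.0, -2.0, 25.3]]
```

View pics/w2.png

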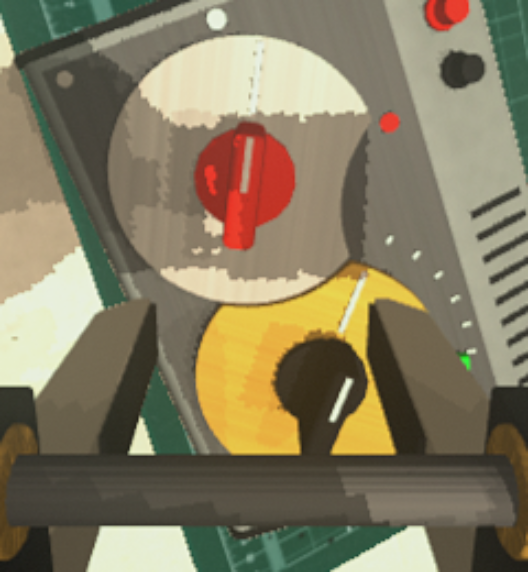

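The red bar runs vertically in this crop, as I wanted, with its top at about (250,130) and its end at (238,245). I need to check the joints, because q7 has run low.

```bash
python3 - <<'E'
from h import *
print(np.round(env.state()["q"],3))
E
ls .; python3 -c "import cell,inspect;print([n for n in dir(cell.env) if not n.startswith('_')])"
```

```text
[-0.479  0.349  0.031  2.386  1.38   0.131 -2.074]
fit.py
h.py
pics
pose.txt
['Unreachable', 'calibration', 'close_job', 'look_for', 'read_camera', 'state']
```

```bash
python3 -m inch '{"angular":[[0,0,-7],[0,0,-7],[0,0,-7],[0,0,-7],[0,0,-7],[0,0,-7],[0,0,-7],[0,0,-7],[0,0,-7],[0,0,-7]],"linear":[[0,0,0],[0,0,0],[0,0,0],[0,0,0],[0,0,0],[0,0,0],[0,0,0],[0,0,0],[0,0,0],[0,0,0]],"claw":[100,100,100,100,100,100,100,100,100,100]}' 10
python3 - <<'E'
from h import *
where(); print(np.round(env.state()["q"],3))
E
```

```text
time_s: 5.22
tool_pos: [0.5147, 0.1364, 0.1739]
eef_rot: [0.832, 2.631, 0.221]
ft_force: [0.8, 0.1, 0.3]
opening: 0.0566
gripper_force: 0.0
t 5.2167 panel pos [0.0004 0.0321 0.1203] rotvec [-0.008  0.004 -0.881] open 0.05660743511486564 F [0.8 0.1 0.3] q7 -0.86
[-0.403  0.35  -0.068  2.381  1.392  0.169 -0.862]
```

```bash
python3 -m inch '{"angular":[[0,0,-7],[0,0,-7],[0,0,-7],[0,0,-7],[0,0,-7],[0,0,-7],[0,0,-7],[0,0,-7],[0,0,-7],[0,0,-7]],"linear":[[0,0,0],[0,0,0],[0,0,0],[0,0,0],[0,0,0],[0,0,0],[0,0,0],[0,0,0],[0,0,0],[0,0,0]],"claw":[100,100,100,100,100,100,100,100,100,100]}' 10
python3 -m inch '{"angular":[[0,0,-6.5],[0,0,-6.5],[0,0,-6.5],[0,0,-6.5],[0,0,-6.5],[0,0,0],[0,0,0]],"linear":[[0,0,0],[0,0,0],[0,0,0],[0,0,0],[0,0,0],[0,0,0],[0,0,0]],"claw":[100,100,100,100,100,100,100]}' 10
python3 - <<'E'
from h import *
where(); print(np.round(env.state()["q"],3)); tgt(.05,.05,.48-np.pi,5)
E
```

```text
time_s: 6.05
tool_pos: [0.5147, 0.1364, 0.1739]
eef_rot: [-0.822, 2.617, -0.118]
ft_force: [-0.1, -0.2, -0.0]
opening: 0.0565
gripper_force: 0.0
time_s: 6.63
tool_pos: [0.5147, 0.1366, 0.1737]
eef_rot: [-1.527, 2.314, -0.268]
ft_force: [-0.3, -0.4, -0.3]
opening: 0.0564
gripper_force: 0.0
t 6.6333 panel pos [0.0003 0.0322 0.1201] rotvec [-0.011 -0.004 -2.66 ] open 0.056409444644409334 F [-0.3 -0.4 -0.3] q7 0.91
[-0.33   0.353 -0.163  2.377  1.401  0.205  0.907]
ang [-0.01, 0.1, -0.02] lin [[-3.0, 1.7, 14.0], [-3.0, 1.7, 14.0], [-3.1, 1.7, 14.0], [-3.1, 1.7, 14.0], [-3.1, 1.7, 14.0]]
```

```bash
python3 -m inch '{"angular":[[0,0,0],[0,0,0],[0,0,0],[0,0,0],[0,0,0],[0,0,0],[0,0,0]],"linear":[[-3,1.7,14],[-3,1.7,14],[-3,1.7,14],[-3,1.7,14],[-3,1.7,14],[0,0,0],[0,0,0]],"claw":[100,100,100,100,100,100,100]}' 10
python3 - <<'E'
from h import *
where(); print(np.round(env.state()["q"],3)); tgt(.05,.021,.48-np.pi,4)
im,K,T=cam("wrist"); save(cv2.resize(im[60:330,190:450],None,fx=2.1,fy=2.1),"pics/w3.png")
print("exp axis top/grip px in crop",((proj(K,T,O+PM@np.array([[0,.05,.046],[0,.05,.014]]).T if 0 else (O+np.array([[0,.05,.046],[0,.05,.014]])@PM.T))-[190,60])*2.1).round(0))
E
```

```text
time_s: 7.22
tool_pos: [0.5397, 0.1562, 0.1082]
eef_rot: [-1.529, 2.315, -0.267]
ft_force: [-0.1, 0.8, 0.4]
opening: 0.0567
gripper_force: 0.0
t 7.2167 panel pos [-0.0009  0.0499  0.0494] rotvec [-1.000e-02 -1.000e-03 -2.661e+00] open 0.056741949589878944 F [-0.1  0.8  0.4] q7 0.4
[-0.246  0.522 -0.311  2.361  1.889  0.322  0.404]
ang [0.01, 0.1, -0.01] lin [[-0.1, -0.2, 7.1], [-0.1, -0.2, 7.1], [-0.1, -0.2, 7.1], [-0.1, -0.2, 7.1]]
exp axis top/grip px in crop [[268. 396.]
 [268. 353.]]
```

View pics/w3.png

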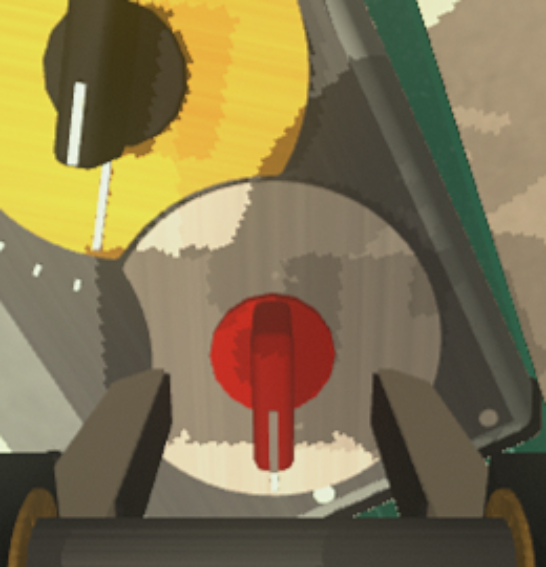

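The bar is centred between the fingers: the skirt is at (272,352) against (268,353) expected, and the bar is vertical. I'll descend and close.

```bash
python3 -m inch '{"angular":[[0,0,0],[0,0,0],[0,0,0],[0,0,0],[0,0,0],[0,0,0],[0,0,0],[0,0,0],[0,0,0],[0,0,0]],"linear":[[0,0.5,7],[0,0,7],[0,0,7],[0,0,7],[0,0,0],[0,0,0],[0,0,0],[0,0,0],[0,0,0],[0,0,0]],"claw":[100,100,100,100,100,230,230,230,230,230]}' 15
python3 - <<'E'
from h import *
where(); print(np.round(env.state()["q"],3));
E
```

```text
time_s: 8.1
tool_pos: [0.5506, 0.158, 0.083]
eef_rot: [-1.532, 2.311, -0.269]
ft_force: [0.3, 0.4, -0.3]
opening: 0.0278
gripper_force: 0.0
t 8.1 panel pos [-0.0006  0.0509  0.0219] rotvec [-0.011 -0.004 -2.664] open 0.027835287548294813 F [ 0.3  0.4 -0.3] q7 0.33
[-0.202  0.589 -0.369  2.352  1.984  0.381  0.325]
```

```bash
python3 -m inch '{"angular":[[0,0,0],[0,0,0],[0,0,0],[0,0,0],[0,0,5],[0,0,5],[0,0,5],[0,0,5],[0,0,0]],"linear":[[0,0,0],[0,0,0],[0,0,0],[0,0,0],[0,0,0],[0,0,0],[0,0,0],[0,0,0],[0,0,0]],"claw":[250,250,250,250,250,250,250,250,250]}' 20
python3 - <<'E'
from h import *
where(); s=env.state(); print(np.round(s["q"],3),s["torque"].round(2),s["gripper_force"]);
E
```

```text
time_s: 8.85
tool_pos: [0.5505, 0.1581, 0.0828]
eef_rot: [-1.094, 2.525, -0.174]
ft_force: [-2.0, -0.2, 2.9]
opening: 0.0119
gripper_force: 20.0
t 8.85 panel pos [-0.0008  0.0509  0.0218] rotvec [-1.100e-02 -1.000e-03 -2.311e+00] open 0.01188470894465377 F [-2.  -0.2  2.9] q7 0.04
[-0.135  0.602 -0.464  2.347  1.921  0.431  0.04 ] [ 0.2   0.32 -0.03] 19.99620795249939
```

```bash
python3 -m inch '{"angular":[[0,0,5],[0,0,5],[0,0,5],[0,0,5],[0,0,5],[0,0,5],[0,0,5],[0,0,5],[0,0,0],[0,0,0]],"linear":[[0,0,0],[0,0,0],[0,0,0],[0,0,0],[0,0,0],[0,0,0],[0,0,0],[0,0,0],[0,0,0],[0,0,0]],"claw":[250,250,250,250,250,250,250,250,250,250]}' 20
python3 - <<'E'
from h import *
where(); s=env.state(); print(np.round(s["q"],3),s["torque"].round(2),s["gripper_force"]);
E
python3 -m inch '{"angular":[[0,0,2],[0,0,2],[0,0,2],[0,0,0]],"linear":[[0,0,0],[0,0,0],[0,0,0],[0,0,0]],"claw":[250,250,250,250]}' 20
python3 - <<'E'
from h import *
where(); s=env.state(); print(np.round(s["q"],3),s["torque"].round(2),s["gripper_force"]);
E
```

```text
time_s: 9.68
tool_pos: [0.5504, 0.1582, 0.0827]
eef_rot: [-0.175, 2.732, 0.017]
ft_force: [-1.6, 0.4, 3.2]
opening: 0.0117
gripper_force: 20.0
t 9.6833 panel pos [-0.0009  0.0511  0.0218] rotvec [-0.009  0.003 -1.621] open 0.011737861199960172 F [-1.6  0.4  3.2] q7 -0.56
[-0.024  0.636 -0.627  2.341  1.839  0.525 -0.556] [ 0.23  0.42 -0.03] 20.011397302150726
time_s: 10.02
tool_pos: [0.5503, 0.1583, 0.0827]
eef_rot: [-0.031, 2.738, 0.047]
ft_force: [-1.8, 1.8, 2.5]
opening: 0.0123
gripper_force: 20.6
t 10.0167 panel pos [-0.0009  0.0512  0.0218] rotvec [-0.009  0.003 -1.516] open 0.012250941568581138 F [-1.8  1.8  2.5] q7 -0.65
[-0.01   0.641 -0.65   2.34   1.83   0.539 -0.652] [0.07 0.49 0.5 ] 20.605980455875397
```

```bash
python3 -m inch '{"angular":[[0,0,0],[0,0,0],[0,0,0],[0,0,0],[0,0,0],[0,0,0],[0,0,0],[0,0,0],[0,0,0],[0,0,0]],"linear":[[0,0,0],[0,0,0],[0,0,0],[0,0,0],[0,0,0],[0,0,0],[0,0,-10],[0,0,-10],[0,0,-10],[0,0,-10]],"claw":[250,250,110,110,110,110,110,110,110,110]}' 20
python3 - <<'E'
from h import *
where(); s=env.state(); print(np.round(s["q"],3)); 
tgt(-.05,.06,.745-np.pi,10)
E
```

```text
time_s: 10.85
tool_pos: [0.5348, 0.1562, 0.1197]
eef_rot: [-0.025, 2.738, 0.047]
ft_force: [0.6, -0.6, 0.6]
opening: 0.0525
gripper_force: 0.0
t 10.85 panel pos [-0.0009  0.0502  0.062 ] rotvec [-0.008  0.002 -1.512] open 0.052549446655418955 F [ 0.6 -0.6  0.6] q7 -0.55
[-0.024  0.544 -0.63   2.35   1.694  0.478 -0.546]
ang [0.03, 0.04, -5.07] lin [[-0.7, -10.0, 0.1], [0.2, -10.0, 0.1], [1.1, -10.0, 0.1], [2.0, -9.8, 0.1], [2.8, -9.6, 0.2], [3.7, -9.3, 0.2], [4.5, -9.0, 0.2], [5.3, -8.5, 0.2], [6.0, -8.0, 0.2], [6.7, -7.5, 0.2]]
```

```bash
python3 -m inch '{"angular":[[0,0,-5],[0,0,-5],[0,0,-5],[0,0,-5],[0,0,-5],[0,0,-5],[0,0,-5],[0,0,-5],[0,0,-5],[0,0,-5]],"linear":[[-0.7,-10,0],[0.2,-10,0],[1,-10,0],[2,-10,0],[3,-9.6,0],[3.7,-9.3,0],[4.5,-9,0],[5.3,-8.5,0],[6,-8,0],[6.7,-7.5,0]],"claw":[110,110,110,110,110,110,110,110,110,110]}' 20
python3 -m inch '{"angular":[[0,0,0],[0,0,0]],"linear":[[0,0,0],[0,0,0]],"claw":[110,110]}' 20
python3 - <<'E'
from h import *
where(); print(np.round(env.state()["q"],3)); tgt(-.05,.021,.745-np.pi,5)
im,K,T=cam("wrist"); save(cv2.resize(im[60:330,190:450],None,fx=2.1,fy=2.1),"pics/w4.png")
print("exp axis top/skirt px in crop",((proj(K,T,O+np.array([[0,-.05,.046],[0,-.05,.014]])@PM.T)-[190,60])*2.1).round(0))
E
```

```text
time_s: 11.68
tool_pos: [0.5431, 0.0556, 0.119]
eef_rot: [-1.193, 2.484, -0.197]
ft_force: [0.3, -0.0, 0.3]
opening: 0.0529
gripper_force: 0.0
time_s: 11.85
tool_pos: [0.5431, 0.056, 0.119]
eef_rot: [-1.183, 2.488, -0.195]
ft_force: [-0.2, -0.5, 0.9]
opening: 0.0529
gripper_force: 0.0
t 11.85 panel pos [-0.0006 -0.0503  0.061 ] rotvec [-9.000e-03 -2.000e-03 -2.381e+00] open 0.0528666775254957 F [-0.2 -0.5  0.9] q7 0.24
[ 0.064  0.499 -0.421  2.39   1.983  0.292  0.244]
ang [0.01, 0.09, -0.18] lin [[-0.1, -0.0, 8.0], [-0.1, -0.0, 8.0], [-0.1, -0.0, 8.0], [-0.1, -0.0, 8.0], [-0.1, -0.0, 8.0]]
exp axis top/skirt px in crop [[270. 380.]
 [270. 341.]]
```

View pics/w4.png

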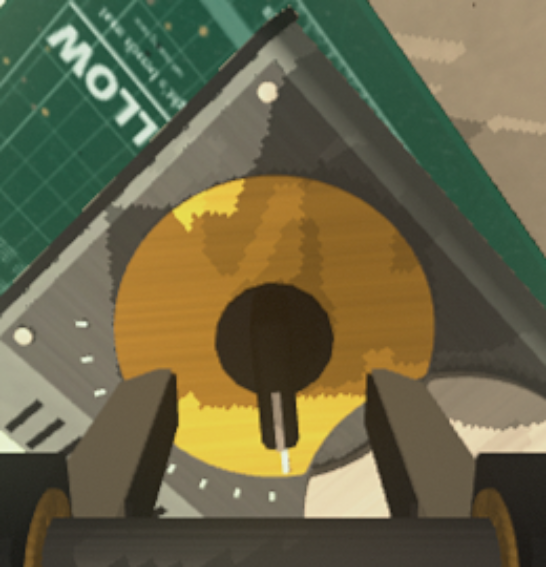

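The black knob is centred at (274,340), and its white line runs to (286,472), about 4° anticlockwise of the tool. I'll correct for that, descend and close.

```bash
python3 -m inch '{"angular":[[0,0,-3.5],[0,0,0],[0,0,0],[0,0,0],[0,0,0],[0,0,0],[0,0,0],[0,0,0],[0,0,0],[0,0,0]],"linear":[[0,1,8],[0,0,8],[0,0,8],[0,0,8],[0,0,8],[0,0,0],[0,0,0],[0,0,0],[0,0,0],[0,0,0]],"claw":[110,110,110,110,110,110,250,250,250,250]}' 20
python3 -m inch '{"angular":[[0,0,0],[0,0,0],[0,0,0],[0,0,0],[0,0,0]],"linear":[[0,0,0],[0,0,0],[0,0,0],[0,0,0],[0,0,0]],"claw":[250,250,250,250,250]}' 20
python3 - <<'E'
from h import *
where(); s=env.state(); print(np.round(s["q"],3),s["torque"].round(2),s["gripper_force"])
E
```

```text
time_s: 12.73
tool_pos: [0.5579, 0.0584, 0.0823]
eef_rot: [-1.264, 2.451, -0.212]
ft_force: [0.0, 0.1, -0.3]
opening: 0.0307
gripper_force: 0.0
time_s: 13.15
tool_pos: [0.5582, 0.0583, 0.0822]
eef_rot: [-1.264, 2.451, -0.212]
ft_force: [-0.8, -0.2, 5.1]
opening: 0.0121
gripper_force: 20.0
t 13.15 panel pos [-0.0009 -0.0492  0.0212] rotvec [-0.01  -0.003 -2.446] open 0.012080378288799883 F [-0.8 -0.2  5.1] q7 0.21
[ 0.103  0.6   -0.485  2.379  2.101  0.384  0.206] [-0.16  0.01 -0.09] 19.952455759048462
```

```bash
python3 -m inch '{"angular":[[0,0,5.5],[0,0,5.5],[0,0,5.5],[0,0,5.5],[0,0,5.5],[0,0,5.5],[0,0,5.5],[0,0,5.5],[0,0,5.5],[0,0,0]],"linear":[[0,0,0],[0,0,0],[0,0,0],[0,0,0],[0,0,0],[0,0,0],[0,0,0],[0,0,0],[0,0,0],[0,0,0]],"claw":[250,250,250,250,250,250,250,250,250,250]}' 20
cat > ang.py <<'E'
from h import *
def un(K,T,uv,h): return (plane(K,T,uv,O+PM[:,2]*h,PM[:,2])-O)@PM
where(); print(np.array(env.state()["torque"]).round(2))
im,K,T=cam("wrist"); save(im,"pics/w_last.png")
h=cv2.cvtColor(im,cv2.COLOR_RGB2HSV); g=(h[...,0]>45)&(h[...,0]<75)&(h[...,1]>150)&(h[...,2]>90)
v,u=np.nonzero(g)
if len(u):
    w=np.array([un(K,T,(a,b),.008)-[0,-.05,0] for a,b in zip(u,v)]); r=np.hypot(w[:,0],w[:,1]); k=(r>.05)&(r<.08)
    print("green",k.sum(),np.median(u[k]),np.median(v[k]),"ang",np.median(np.arctan2(w[k,0],w[k,1])),"r",np.median(r[k]))
E
python3 ang.py
python3 - <<'E'
from h import *
im=cv2.imread("pics/w_last.png"); cv2.imwrite("pics/w5.png",cv2.resize(im[60:360,170:470],None,fx=2,fy=2)[:600])
E
```

```text
time_s: 13.98
tool_pos: [0.5581, 0.0586, 0.0822]
eef_rot: [-0.114, 2.735, 0.03]
ft_force: [-1.5, 0.5, 6.7]
opening: 0.0116
gripper_force: 20.0
t 13.9833 panel pos [-0.001  -0.0489  0.0212] rotvec [-0.009  0.002 -1.576] open 0.011643427033792265 F [-1.5  0.5  6.7] q7 -0.48
[-0.11 -0.05 -0.12]
```

View pics/w5.png

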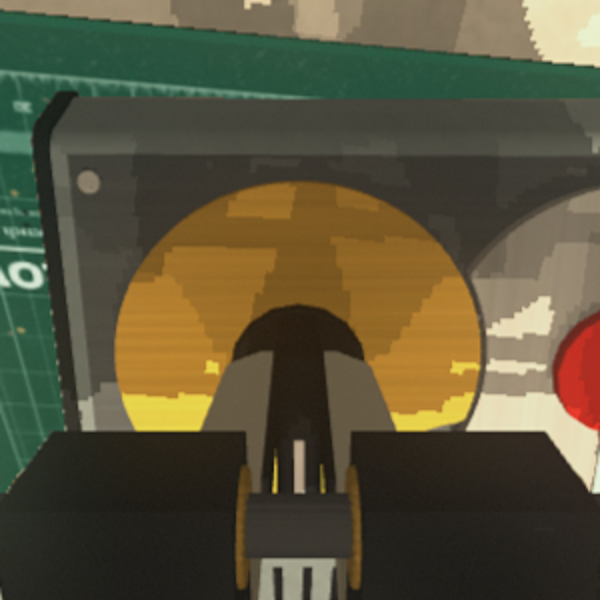

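The selector is following the tool, but the gripper hides the marker. I'll turn it 12° more, release it and look.

```bash
python3 -m inch '{"angular":[[0,0,4],[0,0,4],[0,0,4],[0,0,0],[0,0,0],[0,0,0]],"linear":[[0,0,0],[0,0,0],[0,0,0],[0,0,0],[0,0,0],[0,0,0]],"claw":[250,250,250,250,250,250]}' 20
python3 -c "
from h import *
where()"
python3 -m inch '{"angular":[[0,0,0],[0,0,0],[0,0,0],[0,0,0],[0,0,0],[0,0,0],[0,0,0],[0,0,0],[0,0,0],[0,0,0]],"linear":[[0,0,0],[0,0,0],[0,0,0],[0,0,0],[0,0,-15],[0,0,-25],[0,0,-30],[0,0,-30],[0,0,-30],[0,0,0]],"claw":[120,120,120,120,120,120,120,120,120,120]}' 20
python3 ang.py
```

```text
time_s: 14.53
tool_pos: [0.5581, 0.0587, 0.0822]
eef_rot: [0.164, 2.735, 0.086]
ft_force: [-2.0, 0.7, 6.0]
opening: 0.0121
gripper_force: 20.0
t 14.5333 panel pos [-0.001  -0.0488  0.0212] rotvec [-0.009  0.003 -1.373] open 0.012104410838859832 F [-2.   0.7  6. ] q7 -0.65
time_s: 15.37
tool_pos: [0.5088, 0.0536, 0.1986]
eef_rot: [0.165, 2.733, 0.083]
ft_force: [0.5, 0.5, 1.3]
opening: 0.0489
gripper_force: 0.0
t 15.3667 panel pos [-0.0012 -0.0501  0.1477] rotvec [-9.000e-03 -1.000e-03 -1.373e+00] open 0.04893595420417964 F [0.5 0.5 1.3] q7 -0.09
[0.04 0.21 0.03]
green 64 315.5 245.0 ang 1.8271224568741626 r 0.06244522192663729
```

Run:
```python
from h import *
im=cv2.imread("pics/w_last.png"); cv2.imwrite("pics/w6.png",cv2.resize(im[140:290,240:400],None,fx=4,fy=4,interpolation=cv2.INTER_CUBIC))
```

View pics/w6.png

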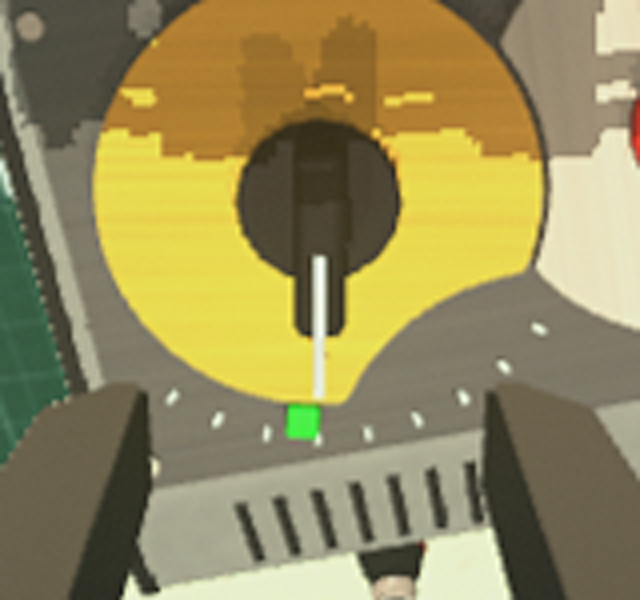

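The pointer end is at (319,397) and the marker centre at (304,422), so it is about 0.066 rad short. That is within tolerance, but I'll regrip and turn 3.5° more.

```bash
python3 -m inch '{"angular":[[0,0,0],[0,0,0],[0,0,0],[0,0,0],[0,0,0],[0,0,0],[0,0,0],[0,0,0]],"linear":[[0,0,28],[0,0,28],[0,0,25],[0,0,20],[0,0,15],[0,0,10],[0,0,0],[0,0,0]],"claw":[120,120,120,120,120,120,120,120]}' 20
python3 -c "
from h import *
where()"
python3 -m inch '{"angular":[[0,0,0],[0,0,0],[0,0,0],[0,0,0],[0,0,0],[0,0,0],[0,0,0],[0,0,0],[0,0,0]],"linear":[[0,0,0],[0,0,0],[0,0,0],[0,0,0],[0,0,0],[0,0,0],[0,0,0],[0,0,0],[0,0,0]],"claw":[250,250,250,250,250,250,250,250,250]}' 20
python3 -m inch '{"angular":[[0,0,1.8],[0,0,1.8],[0,0,0],[0,0,0],[0,0,0]],"linear":[[0,0,0],[0,0,0],[0,0,0],[0,0,0],[0,0,0]],"claw":[250,250,250,250,250]}' 20
python3 -c "
from h import *
where()"
```

```text
time_s: 16.08
tool_pos: [0.5564, 0.0575, 0.0826]
eef_rot: [0.167, 2.739, 0.085]
ft_force: [0.3, 0.2, 0.9]
opening: 0.0496
gripper_force: 0.0
t 16.0833 panel pos [-0.0024 -0.0498  0.0223] rotvec [-0.005  0.005 -1.372] open 0.049584443246575904 F [0.3 0.2 0.9] q7 -0.69
time_s: 16.83
tool_pos: [0.5572, 0.0584, 0.0848]
eef_rot: [0.164, 2.736, 0.086]
ft_force: [-2.3, 5.7, 5.9]
opening: 0.0117
gripper_force: 20.0
time_s: 17.25
tool_pos: [0.5572, 0.0584, 0.0848]
eef_rot: [0.25, 2.731, 0.103]
ft_force: [-0.8, 4.8, 5.8]
opening: 0.0116
gripper_force: 20.0
t 17.25 panel pos [-0.0008 -0.0489  0.024 ] rotvec [-0.008  0.003 -1.311] open 0.011581516575780652 F [-0.8  4.8  5.8] q7 -0.74
```

```bash
python3 -m inch '{"angular":[[0,0,0],[0,0,0],[0,0,0],[0,0,0],[0,0,0],[0,0,0],[0,0,0],[0,0,0],[0,0,0],[0,0,0]],"linear":[[0,0,0],[0,0,0],[0,0,0],[0,0,0],[0,0,-15],[0,0,-25],[0,0,-30],[0,0,-30],[0,0,-30],[0,0,0]],"claw":[120,120,120,120,120,120,120,120,120,120]}' 20
python3 ang.py
python3 - <<'E'
from h import *
im=cv2.imread("pics/w_last.png"); cv2.imwrite("pics/w7.png",cv2.resize(im[120:300,240:470],None,fx=3.3,fy=3.3,interpolation=cv2.INTER_CUBIC))
E
```

```text
time_s: 18.08
tool_pos: [0.51, 0.0517, 0.1951]
eef_rot: [0.254, 2.73, 0.095]
ft_force: [0.3, 0.4, 0.0]
opening: 0.0494
gripper_force: 0.0
t 18.0833 panel pos [-0.0016 -0.0521  0.1441] rotvec [-0.004 -0.003 -1.309] open 0.0493766087969479 F [0.3 0.4 0. ] q7 -0.15
[0.09 0.25 0.  ]
green 63 321.0 246.0 ang 1.838952882621629 r 0.061886677179624004
```

View pics/w7.png

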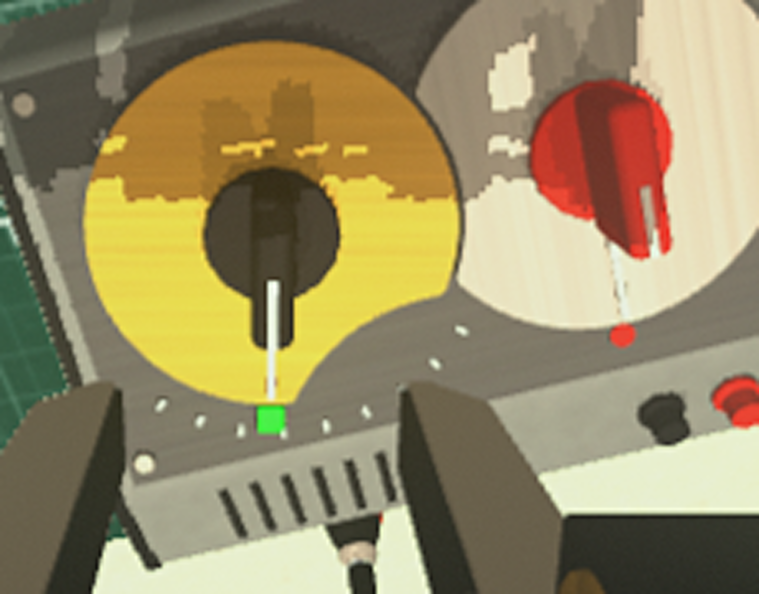

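The pointer end at (271,398) is now on the marker centre (270,420). The isolator line ends at (628,322), at the red dot, and the gripper is clear of everything.

```bash
python3 -c "
from cell import env
print(env.close_job())"
```

```text
the job is handed in; nothing more can be done
None
```

The job is handed in at about 18 s with the isolator at its stop, the selector pointer on the green marker and the gripper clear; the hand-in call returned no verdict, and I took no final picture of the pot, spool and glue bottle, though no contact with them showed.

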